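# Snap the stop collar onto the bangle bar

## Robot

A 6-joint arm with a two-finger parallel gripper is mounted at the origin on the work surface. World frame = base frame: x ahead of the robot, y to its left, z up, the work surface at z = 0. Lengths are in m, angles in degrees, forces in N, time in s.
With the tool pointing down it reaches from about 0.375 to 0.9 m from the base axis. Payload 3.1 kg.
Tool frame: the origin (TCP) lies between the finger pads; the fingertips stand 22 mm ahead of it and the grasp point (between the pads) lies 3 mm ahead of it; y points along the fingers, x is the direction in which the jaws open and shut, and the axes are right-handed (so a half turn about y gives the same grasp; the last joint's range is limited). The gripper opens to 87 mm and grips with 3 to 60 N. Pads are 19 mm wide; open, the fingers measure 117 mm over their backs; the gripper's body (75 mm by 190 mm) begins 51 mm behind the grasp point.
Start: joints at [-85.457, 30.224, 82.088, -0, 67.689, -10.227], TCP at [0.159, -0.604, 0.245] pointing down, gripper open.
Joint ranges: [-176.69, 176.69], [-43.24, 126.21], [12.49, 139.97], [-82, 262], [0, 151.66], [-163.58, 163.58]. Speed limits (degrees/s): [159.86, 159.86, 180, 180, 180, 180].

## Interface

Orientations are given as a 3x3 rotation matrix whose columns are the frame's x, y, z axes.
In Python, from rig import bot, imaging, workorder gives the robot as it stands. The module is installed in compiled form; this text tells all that it offers.
- The arm moves only by the tool drive_tool, never from a script. Its argument "commands" is a list of rows, each an object of numbers: "dx", "dy", "dz": the shift along the tool's x, y, z normalised to -1 to 1, where 1 is 4 cm; "wx", "wy", "wz": the turn, a rotation vector about the tool's x, y, z normalised to -1 to 1, where 1 is pi/2 rad; "grip": the finger opening in mm, from 0 to 87. In form: [{"dx": .., "dy": .., "dz": .., "wx": .., "wy": .., "wz": .., "grip": ..}, ...]. A call has 1 to 8 rows; each row shifts and turns the commanded pose from where the row before left it, along the tool's axes as they then stand; what a row does not reach is not made up. A row lasts 1/8 s, in which the tool goes at most 62.5 mm and 10.7 degrees, less where a joint would pass 70% of its speed; a pose out of reach is approached as far as the arm can. A call with a number of a shift or a turn outside -1 to 1 is refused whole. A call with a gripper value outside its range is refused whole. The fingers move at their own pace and stop on an object; the grip force is fixed at half the most. Time passes only in rows, so rows that do not move let the fingers close. It gives the time, the measured TCP pose, the force and the opening at its end, in the units of the state.
- bot.read_state(): the state, without advancing time (a new reading comes with each control period).
- imaging.capture(name): name is "scene" or "top" or "wrist"; returns (picture, depth): 420x560x3 uint8, red, green, blue; 420x560 float32, m along the optical axis (not along the pixel's ray), 0 where there is no reading.
- imaging.get_calibration(name): a dict with "mtx" (3x3 intrinsics, pixels), "world_to_cam" (4x4, takes a point from world to camera coordinates). Camera axes: x right, y down, z forward; pixel columns grow to the right and rows downward; lengths in m; the calibration is good to about 2 mm. The wrist camera is an equidistant fisheye: a pixel r from the principal point sees the ray r / f radians off the axis. A picture is of the moment at which its call begins: read the wrist's pose just before it. get_calibration takes no time and is no camera call; for the wrist camera it gives the pose at the moment of the call.
- workorder.hand_in(): hands the job in, once; it reports no verdict.
The state is a dict: "time_s": time; "joint_positions": joint angles; "qvel": joint speeds; "tau": joint torques, N m; "position": TCP position; "tcp_rot": TCP orientation; "force": force on the tool from outside, world axes, zero at the start; "moment": the same for the moment, N m; "opening": opening from 0.0 (shut) to 1.0 (fully open).
Only numpy, scipy, OpenCV 4.12 (cv2) and the standard library are available. Lean on these libraries where they do the work, as an engineer would, in place of code of your own. Each camera call takes 0.05 s, during which the arm holds its last target. There are 200 camera calls.

## Task

Pick up the aluminium stop collar and slide it, slot up, onto the free end of the stall's bangle bar, until the bar's sprung ball clicks up into the slot in the collar's top, and leave it locked there so that the bangles cannot slip off. Push gently without straining the bar, stop at the click, keep hold of the collar there for a good two seconds to see that the ball stays up, only then let go, and leave the other wares where they are.

Things in the scene. Friction and masses are not known exactly. Their poses are not given: they have to be found in the camera images.
- bar_tip (a point): free end of the bangle bar, on its axis. The bar is a fixed level round steel rod, 14 mm thick, axis 115 mm above the table, with a hemispherical end and a post 170 mm from it. x points from the tip along the bar to the post (the way the collar is pushed on), z up. On top of the bar a sprung ball stands 4.8 mm proud, somewhere from 18 to 44 mm behind the tip; where is not told
- stand: the bar's stand: 20 mm post on a 110 mm square marble foot, 22 mm high; it does not move. Origin at the table under the post, axes as for the bar's tip. Three fixed stone bangles up to 77 mm across hang on the bar, the first 115 mm behind the tip
- collar_center (a point): centre of the stop collar, half-way up and on its bore's axis. Loose aluminium block, 68 mm long (x, along the bore), 36 mm wide (y, flat sides to grip), 40 mm high (z), 0.13 to 0.25 kg, lying bore level and slot up; both ends alike. Square through bore 16.6 mm. Half-way along, a slot crosses the bore's roof and opens through the top (14.6 mm long at the bore, 6.6 mm at the top)
- collar: the same collar; origin 20 mm below its centre. Each mouth's roof has a 40 degree ramp, 6.5 mm long; the slot's flanks slope 45 degrees. Pushed on, the ball resists on the ramp with 3 to 7 N, then under the roof lifts the collar with 6 to 8 N and drags little; snapping into the slot it draws the collar on with 2 to 5 N and the lift goes; past that the far flank resists like the ramp
- detent (a joint): how far the polished 10 mm steel ball on the bar is pressed down, in m: 0 = fully up, 0.0055 = fully in; its spring gives 2 N at 0 and 1.5 N more per mm. When it has clicked into the slot the collar's centre lies over the ball, within about 1 mm
- slab: polished brown stone slab, 70 x 45 x 12 mm, lying flat; loose; origin at the middle of its underside; a bystander
- loose_bangle: green stone bangle lying flat, 76 mm across, 11 mm high; loose; origin at the middle of its underside; a bystander
- point: six-sided clear crystal point standing upright, 34 mm across, 54 mm high; loose; origin at the middle of its underside; a bystander
- lump: faceted violet stone, 52 mm across, 38 mm high; loose; origin at the middle of its underside; a bystander
- loupe: folded black and steel pocket magnifier, about 66 mm long, 16 mm high; loose; origin at the middle of its underside; a bystander
Not all that is in view belongs to the job. Leave any yellow look-alike of the collar alone. Leave any purple look-alike of the stand alone.

How it is judged:
By the outcome, as a careful person would: the job done as asked, in the order asked, and still so for the second after the job is handed in, with the robot touching nothing.
It also fails if it takes over 72 s, if anything falls off the work surface, if the arm or the gripper's body presses on something with over 40 N, if the wrist force passes 120 N, or if a joint passes its speed limit or range.

## Working session

There is one attempt and no reset: what is moved stays moved. The work goes in short steps, Python scripts to look and compute and a tool call to move; the robot and the scene stay as the last step left them, time stands still between calls to the robot, and variables do not carry over. Pictures are saved under pics/ and viewed, on a budget of 10 in all, crops included, one or two more only if the job needs it, and the job is handed in when it is done.

Besides the shell and the picture viewer there is one more tool, called after ">>>" in YAML: its name, and indented under it one key for each argument. drive_tool: Moves the arm, as the interface text tells. Its arguments: {"type":"object","properties":{"commands":{"type":"array"}},"required":["commands"]}

```bash
mkdir -p pics
python3 - <<'E'
from rig import bot, imaging
import cv2,numpy as np
for n in("scene","top"):
    p,d=imaging.capture(n); np.savez(n+"0.npz",p=p,d=d); cv2.imwrite(f"pics/{n}0.png",p[:,:,::-1])
    c=imaging.get_calibration(n); print(n,c['mtx'].round(1).tolist(),np.linalg.inv(c['world_to_cam']).round(3).tolist(),(d>0).mean())
s=bot.read_state();print(s['time_s'],s['position'],np.array(s['tcp_rot']).round(3).tolist(),s['force'],s['opening'])
E
```

```text
scene [[386.6, 0.0, 272.8], [0.0, 386.6, 207.5], [0.0, 0.0, 1.0]] [[-0.823, 0.351, -0.446, 0.859], [0.568, 0.499, -0.654, 0.437], [-0.007, -0.792, -0.61, 0.538], [0.0, 0.0, 0.0, 1.0]] 0.9959353741496598
top [[401.9, 0.0, 285.5], [0.0, 401.9, 211.0], [0.0, 0.0, 1.0]] [[0.017, -0.997, 0.081, 0.492], [-0.999, -0.019, -0.025, -0.007], [0.027, -0.08, -0.996, 0.946], [0.0, 0.0, 0.0, 1.0]] 0.9959863945578231
0.1 [ 0.1593123  -0.60372497  0.2436729 ] [[0.255, -0.0, 0.967], [-0.967, 0.002, 0.255], [-0.002, -1.0, 0.0]] [ 0.43600156  0.96283133 -0.71504057] 0.9995220651975713
```

View pics/scene0.png

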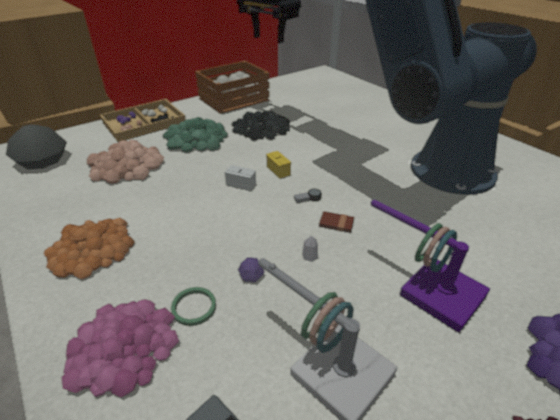

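View pics/top0.png

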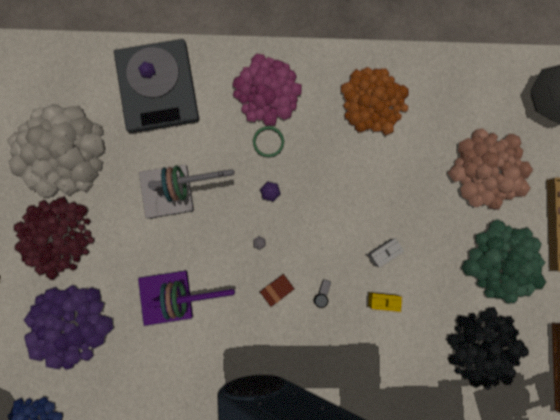

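```bash
cat > h.py <<'E'
import cv2,numpy as np
from rig import bot, imaging
def cloud(n,d):
    c=imaging.get_calibration(n);K=c['mtx'];T=np.linalg.inv(c['world_to_cam'])
    v,u=np.mgrid[:420,:560]
    P=np.stack([(u-K[0,2])/K[0,0]*d,(v-K[1,2])/K[1,1]*d,d],-1)
    W=P@T[:3,:3].T+T[:3,3]; W[d<=0]=np.nan
    return W
def line(P):
    m=P.mean(0);return m,np.linalg.svd(P-m)[2][0]
E
python3 - <<'E'
from h import *
for n in("top","scene"):
    z=np.load(n+"0.npz");W=cloud(n,z['d']);p=z['p'].astype(int)
    print(n)
    grey=(p.max(2)-p.min(2))<35
    box=np.zeros((420,560),bool)
    if n=="top": box[230:275,362:410]=1
    else: box[160:195,218:262]=1
    print(' table z',np.nanmedian(W[box][:,2]))
    m=box&(W[...,2]>.030)&(W[...,2]<.06)
    q=W[m];print(' collar n',len(q),'z',np.percentile(q[:,2],[5,50,95]).round(4)); t=q[q[:,2]>np.median(q[:,2])-.004]
    r=cv2.minAreaRect((t[:,:2]*1000).astype(np.float32));print(' rect',r, cv2.boxPoints(r).round(1).tolist())
    box[:]=0
    if n=="top": box[160:200,185:240]=1
    else: box[250:330,250:312]=1
    m=box&(W[...,2]>.100)&(W[...,2]<.135)
    q=W[m]
    if n=="top": q=q[q[:,2]>.1]
    c,a=line(q); a*=np.sign(a[1]); s=(q-c)@a
    print(' bar n',len(q),'c',c.round(4),'dir',a.round(4),'tip',(c+a*s.min()).round(4),'smax',(c+a*s.max()).round(4),'s',s.min(),s.max())
    prp=np.linalg.norm((q-c)-np.outer(s,a),axis=1);print(prp.max(), q[:,2].max())
    for k in np.arange(s.min(),s.max(),.006):
        g=q[(s>=k)&(s<k+.006)]; 
        if len(g): print('  ',round(k-s.min(),3),len(g),g[:,2].max().round(4),np.median(g,0).round(4))
E
```

```text
top
 table z 0.0008389843466837799
 collar n 480 z [0.0359 0.0398 0.0425]
 rect ((477.1399230957031, -261.4045104980469), (36.168792724609375, 68.32752990722656), 34.3192138671875) [[442.8999938964844, -243.39999389648438], [481.5, -299.79998779296875], [511.29998779296875, -279.3999938964844], [472.79998779296875, -223.0]]
 bar n 337 c [0.6301 0.1313 0.1201] dir [-0.1851  0.9827 -0.0059] tip [0.6397 0.0804 0.1204] smax [0.6206 0.1819 0.1198] s -0.051821880552068905 0.05149475169072326
0.00966743452524422 0.12886690048426652
   0.0 17 0.1245 [0.6394 0.0837 0.1192]
   0.006 20 0.1235 [0.6374 0.0894 0.1203]
   0.012 22 0.1242 [0.637  0.0954 0.1202]
   0.018 19 0.1251 [0.6346 0.1011 0.1201]
   0.024 20 0.1289 [0.6343 0.1066 0.123 ]
   0.03 18 0.1257 [0.6327 0.1128 0.1206]
   0.036 20 0.124 [0.6324 0.1187 0.1204]
   0.042 20 0.1244 [0.6312 0.1248 0.1202]
   0.048 19 0.1232 [0.6302 0.1309 0.1192]
   0.054 21 0.1231 [0.6296 0.136  0.1205]
   0.06 21 0.1229 [0.6279 0.143  0.1211]
   0.066 17 0.1236 [0.6259 0.1479 0.1204]
   0.072 20 0.1229 [0.6254 0.1539 0.1199]
   0.078 19 0.1227 [0.625  0
[... 872 characters left out ...]
.03 37 0.1257 [0.6383 0.1157 0.1209]
   0.036 37 0.124 [0.6371 0.1219 0.1215]
   0.042 35 0.1239 [0.6362 0.1279 0.1205]
   0.048 39 0.1237 [0.6343 0.1335 0.1214]
   0.054 36 0.1235 [0.6342 0.14   0.121 ]
   0.06 38 0.1239 [0.6324 0.1459 0.1215]
   0.066 44 0.124 [0.6312 0.1522 0.1212]
   0.072 38 0.1238 [0.6308 0.1582 0.1211]
   0.078 40 0.1236 [0.6293 0.1635 0.121 ]
   0.084 41 0.1233 [0.6282 0.1697 0.1214]
   0.09 43 0.1241 [0.6269 0.1761 0.1214]
   0.096 33 0.1232 [0.6272 0.1811 0.1207]
   0.102 14 0.121 [0.6279 0.1866 0.1179]
   0.114 20 0.1254 [0.6431 0.2015 0.1199]
   0.12 82 0.124 [0.6494 0.2055 0.1145]
   0.126 25 0.1153 [0.6502 0.2084 0.1071]
   0.132 4 0.1094 [0.6499 0.2154 0.1083]
```

>>> drive_tool:
  commands:
    - {"dx": -0.62, "dz": 0.98, "grip": 87}
    - {"dx": -0.62, "dz": 0.98, "grip": 87}
    - {"dx": -0.62, "dz": 0.98, "grip": 87}
    - {"dx": -0.62, "dz": 0.98, "grip": 87}
    - {"dx": -0.62, "dz": 0.98, "grip": 87}
    - {"dx": -0.62, "dz": 0.98, "grip": 87}
    - {"dx": -0.62, "dz": 0.98, "grip": 87}
    - {"dx": -0.62, "dz": 0.98, "grip": 87}

```text
schema error: expected keys dx, dy, dz, wx, wy, wz, grip
```

>>> drive_tool:
  commands:
    - {"dx": -0.62, "dz": 0.98, "grip": 87}
    - {"dx": -0.62, "dz": 0.98, "grip": 87}
    - {"dy": 0.5, "wy": -0.11, "grip": 87}
    - {"dy": 0.5, "wy": -0.11, "grip": 87}
    - {"dy": 0.5, "wy": -0.11, "grip": 87}
    - {"wy": -0.11, "grip": 87}
    - {"wy": -0.11, "grip": 87}
    - {"wy": -0.11, "grip": 87}

```text
schema error: expected keys dx, dy, dz, wx, wy, wz, grip
```

>>> drive_tool:
  commands:
    - {"wy": -0.11, "grip": 87}
    - {"wy": -0.11, "grip": 87}
    - {"wy": -0.11, "grip": 87}
    - {"wy": -0.11, "grip": 87}
    - {"wy": -0.11, "grip": 87}
    - {"grip": 87}
    - {"grip": 87}

```text
schema error: expected keys dx, dy, dz, wx, wy, wz, grip
```

```bash
cat >> h.py <<'E'
def to(p,ang,show=True):
    """tool-frame shift (units of 4 cm) and wy (units of 90 deg) to TCP p with jaw axis at ang deg; also tilt error"""
    s=bot.read_state();R=np.array(s['tcp_rot']);d=R.T@(np.array(p)-s['position'])/.04
    a=np.degrees(np.arctan2(R[1,0],R[0,0]))
    Rt=np.array([[np.cos(np.radians(ang)),0,-np.sin(np.radians(ang))],[np.sin(np.radians(ang)),0,np.cos(np.radians(ang))],[0,-1,0]]);
    Rt[:,2]=np.cross(Rt[:,0],Rt[:,1])
    w=cv2.Rodrigues(R.T@Rt)[0].ravel()/(np.pi/2)
    print('t',round(s['time_s'],2),'pos',np.round(s['position'],4),'ang',a.round(2),'shift',d.round(3),'w',w.round(4),'F',np.round(s['force'],2),'M',np.round(s['moment'],2),'open',round(s['opening']*87,1))
E
python3 - <<'E'
from h import *
to([.4773,-.2614,.028],34.2)
p,d=imaging.capture("wrist");cv2.imwrite("pics/w1.png",p[:,:,::-1])
E
```

```text
t 0.1 pos [ 0.1593 -0.6037  0.2437] ang -75.23 shift [-6.238  5.407  9.867] w [-1.3000e-03 -1.2159e+00 -6.0000e-04] F [ 0.44  0.96 -0.72] M [ 0.03 -0.04 -0.01] open 87.0
```

View pics/w1.png

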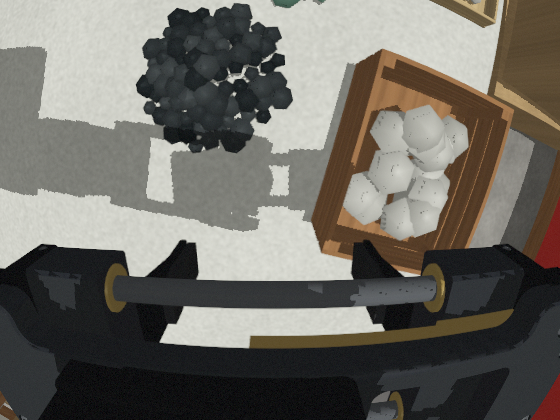

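The arm did not move because every key is required. The wrist view shows the crate and the black heap, with the fingers at about (175,300) and (375,300). I'll resend with all keys.

>>> drive_tool:
  commands:
    - {"dx": -0.62, "dy": 0, "dz": 0.98, "wx": 0, "wy": 0, "wz": 0, "grip": 87}
    - {"dx": -0.62, "dy": 0, "dz": 0.98, "wx": 0, "wy": 0, "wz": 0, "grip": 87}
    - {"dx": -0.62, "dy": 0, "dz": 0.98, "wx": 0, "wy": 0, "wz": 0, "grip": 87}
    - {"dx": -0.62, "dy": 0, "dz": 0.98, "wx": 0, "wy": 0, "wz": 0, "grip": 87}
    - {"dx": -0.62, "dy": 0, "dz": 0.98, "wx": 0, "wy": 0, "wz": 0, "grip": 87}
    - {"dx": -0.62, "dy": 0, "dz": 0.98, "wx": 0, "wy": 0, "wz": 0, "grip": 87}
    - {"dx": -0.62, "dy": 0, "dz": 0.98, "wx": 0, "wy": 0, "wz": 0, "grip": 87}
    - {"dx": -0.62, "dy": 0, "dz": 0.98, "wx": 0, "wy": 0, "wz": 0, "grip": 87}

```text
time_s: 1.15
position: [0.4128, -0.3313, 0.2444]
tcp_rot: [[0.255, -0.0, 0.967], [-0.967, 0.0, 0.255], [-0.0, -1.0, -0.0]]
force: [0.2, -0.8, 0.1]
opening: 0.995
```

>>> drive_tool:
  commands:
    - {"dx": -0.62, "dy": 0, "dz": 0.98, "wx": 0, "wy": 0, "wz": 0, "grip": 87}
    - {"dx": -0.62, "dy": 0, "dz": 0.98, "wx": 0, "wy": 0, "wz": 0, "grip": 87}
    - {"dx": 0, "dy": 0.5, "dz": 0, "wx": 0, "wy": -0.11, "wz": 0, "grip": 87}
    - {"dx": 0, "dy": 0.5, "dz": 0, "wx": 0, "wy": -0.11, "wz": 0, "grip": 87}
    - {"dx": 0, "dy": 0.5, "dz": 0, "wx": 0, "wy": -0.11, "wz": 0, "grip": 87}
    - {"dx": 0, "dy": 0, "dz": 0, "wx": 0, "wy": -0.11, "wz": 0, "grip": 87}
    - {"dx": 0, "dy": 0, "dz": 0, "wx": 0, "wy": -0.11, "wz": 0, "grip": 87}
    - {"dx": 0, "dy": 0, "dz": 0, "wx": 0, "wy": -0.11, "wz": 0, "grip": 87}

```text
time_s: 2.15
position: [0.475, -0.2644, 0.1842]
tcp_rot: [[0.964, -0.001, 0.267], [-0.267, 0.001, 0.964], [-0.001, -1.0, 0.0]]
force: [-0.1, -0.1, 0.2]
opening: 1.002
```

>>> drive_tool:
  commands:
    - {"dx": 0, "dy": 0, "dz": 0, "wx": 0, "wy": -0.11, "wz": 0, "grip": 87}
    - {"dx": 0, "dy": 0, "dz": 0, "wx": 0, "wy": -0.11, "wz": 0, "grip": 87}
    - {"dx": 0, "dy": 0, "dz": 0, "wx": 0, "wy": -0.11, "wz": 0, "grip": 87}
    - {"dx": 0, "dy": 0, "dz": 0, "wx": 0, "wy": -0.11, "wz": 0, "grip": 87}
    - {"dx": 0, "dy": 0, "dz": 0, "wx": 0, "wy": -0.11, "wz": 0, "grip": 87}
    - {"dx": 0, "dy": 0, "dz": 0, "wx": 0, "wy": 0, "wz": 0, "grip": 87}
    - {"dx": 0, "dy": 0, "dz": 0, "wx": 0, "wy": 0, "wz": 0, "grip": 87}

```text
time_s: 3.02
position: [0.4751, -0.2645, 0.1844]
tcp_rot: [[0.834, -0.0, -0.552], [0.552, 0.0, 0.834], [-0.0, -1.0, 0.0]]
force: [0.4, -0.4, -0.4]
opening: 1.0
```

Run:
```python
from h import *
to([.4773,-.2614,.028],34.2)
p,d=imaging.capture("wrist");cv2.imwrite("pics/w2.png",p[:,:,::-1])
c=imaging.get_calibration("wrist");print(c['mtx'],np.linalg.inv(c['world_to_cam']).round(3).tolist())
```

```text
t 3.02 pos [ 0.4751 -0.2645  0.1844] ang 33.53 shift [0.088 3.911 0.034] w [-0.0002 -0.0075 -0.    ] F [ 0.44 -0.41 -0.42] M [ 0.02 -0.14 -0.02] open 87.0
[[325.1922621    0.         274.3635296 ]
 [  0.         325.1922621  206.67499056]
 [  0.           0.           1.        ]] [[0.833, 0.53, 0.157, 0.432], [0.553, -0.799, -0.237, -0.199], [-0.0, 0.285, -0.959, 0.324], [0.0, 0.0, 0.0, 1.0]]
```

View pics/w2.png

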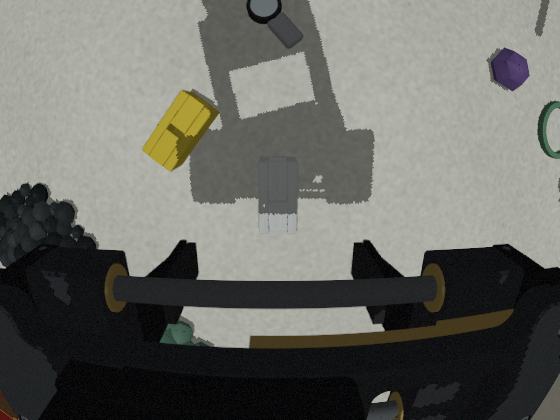

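The collar is centred at about (278,195) and square to the jaws. The yellow look-alike, at (180,130), is clear of the fingers. Descending.

>>> drive_tool:
  commands:
    - {"dx": 0.09, "dy": 0.7, "dz": 0.03, "wx": 0, "wy": -0.0075, "wz": 0, "grip": 65}
    - {"dx": 0, "dy": 0.7, "dz": 0, "wx": 0, "wy": 0, "wz": 0, "grip": 65}
    - {"dx": 0, "dy": 0.7, "dz": 0, "wx": 0, "wy": 0, "wz": 0, "grip": 65}
    - {"dx": 0, "dy": 0.7, "dz": 0, "wx": 0, "wy": 0, "wz": 0, "grip": 65}
    - {"dx": 0, "dy": 0.5, "dz": 0, "wx": 0, "wy": 0, "wz": 0, "grip": 65}
    - {"dx": 0, "dy": 0.4, "dz": 0, "wx": 0, "wy": 0, "wz": 0, "grip": 65}
    - {"dx": 0, "dy": 0.2, "dz": 0, "wx": 0, "wy": 0, "wz": 0, "grip": 65}
    - {"dx": 0, "dy": 0, "dz": 0, "wx": 0, "wy": 0, "wz": 0, "grip": 65}

```text
time_s: 4.08
position: [0.4775, -0.2615, 0.0283]
tcp_rot: [[0.826, -0.0, -0.564], [0.564, 0.0, 0.826], [-0.0, -1.0, 0.001]]
force: [0.4, 1.0, -0.3]
opening: 0.744
```

>>> drive_tool:
  commands:
    - {"dx": 0, "dy": 0, "dz": 0, "wx": 0, "wy": 0, "wz": 0, "grip": 45}
    - {"dx": 0, "dy": 0, "dz": 0, "wx": 0, "wy": 0, "wz": 0, "grip": 40}
    - {"dx": 0, "dy": 0, "dz": 0, "wx": 0, "wy": 0, "wz": 0, "grip": 36}
    - {"dx": 0, "dy": 0, "dz": 0, "wx": 0, "wy": 0, "wz": 0, "grip": 30}
    - {"dx": 0, "dy": 0, "dz": 0, "wx": 0, "wy": 0, "wz": 0, "grip": 25}
    - {"dx": 0, "dy": 0, "dz": 0, "wx": 0, "wy": 0, "wz": 0, "grip": 25}
    - {"dx": 0, "dy": 0, "dz": 0, "wx": 0, "wy": 0, "wz": 0, "grip": 25}

```text
time_s: 4.95
position: [0.4776, -0.2617, 0.0289]
tcp_rot: [[0.826, 0.0, -0.564], [0.564, -0.0, 0.826], [0.0, -1.0, -0.0]]
force: [-0.7, 0.5, 5.1]
opening: 0.408
```

Run:
```python
from h import *
to([.4773,-.2614,.028],34.2)
```

```text
t 4.95 pos [ 0.4776 -0.2617  0.0289] ang 34.35 shift [-0.002  0.022  0.011] w [0.0003 0.0017 0.    ] F [-0.75  0.55  5.11] M [-0.03  0.05 -0.03] open 35.5
```

>>> drive_tool:
  commands:
    - {"dx": 0, "dy": -0.2, "dz": 0, "wx": 0, "wy": 0, "wz": 0, "grip": 25}
    - {"dx": 0, "dy": -0.4, "dz": 0, "wx": 0, "wy": 0, "wz": 0, "grip": 25}
    - {"dx": 0, "dy": -0.7, "dz": 0, "wx": 0, "wy": 0, "wz": 0, "grip": 25}
    - {"dx": 0, "dy": -0.7, "dz": 0, "wx": 0, "wy": 0, "wz": 0, "grip": 25}
    - {"dx": 0, "dy": -0.7, "dz": 0, "wx": 0, "wy": 0, "wz": 0, "grip": 25}
    - {"dx": 0, "dy": -0.7, "dz": 0, "wx": 0, "wy": 0, "wz": 0, "grip": 25}
    - {"dx": 0, "dy": -0.6, "dz": 0, "wx": 0, "wy": 0, "wz": 0, "grip": 25}
    - {"dx": 0, "dy": 0, "dz": 0, "wx": 0, "wy": 0, "wz": 0, "grip": 25}

```text
time_s: 5.95
position: [0.4785, -0.2622, 0.1909]
tcp_rot: [[0.826, 0.004, -0.564], [0.564, -0.003, 0.826], [0.001, -1.0, -0.005]]
force: [-0.1, -0.3, -1.8]
opening: 0.412
```

>>> drive_tool:
  commands:
    - {"dx": 0.4, "dy": 0, "dz": 0.2, "wx": 0, "wy": 0, "wz": 0, "grip": 25}
    - {"dx": 0.7, "dy": 0, "dz": 0.3, "wx": 0, "wy": 0, "wz": 0, "grip": 25}
    - {"dx": 0.9, "dy": 0, "dz": 0.4, "wx": 0, "wy": 0, "wz": 0, "grip": 25}
    - {"dx": 0.9, "dy": 0, "dz": 0.4, "wx": 0, "wy": 0, "wz": 0, "grip": 25}
    - {"dx": 0.9, "dy": 0, "dz": 0.4, "wx": 0, "wy": 0, "wz": 0, "grip": 25}
    - {"dx": 0.9, "dy": 0, "dz": 0.4, "wx": 0, "wy": 0, "wz": 0, "grip": 25}
    - {"dx": 0.9, "dy": 0, "dz": 0.4, "wx": 0, "wy": 0, "wz": 0, "grip": 25}
    - {"dx": 0.8, "dy": 0, "dz": 0.4, "wx": 0, "wy": 0, "wz": 0, "grip": 25}

```text
time_s: 6.95
position: [0.623, -0.0184, 0.1865]
tcp_rot: [[0.825, -0.004, -0.565], [0.565, 0.001, 0.825], [-0.002, -1.0, 0.003]]
force: [-0.5, -0.1, -2.5]
opening: 0.411
```

>>> drive_tool:
  commands:
    - {"dx": 0.6, "dy": 0, "dz": 0.3, "wx": 0, "wy": 0, "wz": 0, "grip": 25}
    - {"dx": 0.4, "dy": 0, "dz": 0.1, "wx": 0, "wy": 0, "wz": 0, "grip": 25}
    - {"dx": 0.2, "dy": 0, "dz": 0.1, "wx": 0, "wy": 0.06, "wz": 0, "grip": 25}
    - {"dx": 0, "dy": 0, "dz": 0, "wx": 0, "wy": 0.1, "wz": 0, "grip": 25}
    - {"dx": 0, "dy": 0, "dz": 0, "wx": 0, "wy": 0.1, "wz": 0, "grip": 25}
    - {"dx": 0, "dy": 0, "dz": 0, "wx": 0, "wy": 0, "wz": 0, "grip": 25}
    - {"dx": 0, "dy": 0, "dz": 0, "wx": 0, "wy": 0, "wz": 0, "grip": 25}

```text
time_s: 7.82
position: [0.6515, 0.0222, 0.188]
tcp_rot: [[0.981, -0.001, -0.192], [0.192, 0.0, 0.981], [-0.001, -1.0, 0.0]]
force: [0.4, 0.1, -1.0]
opening: 0.411
```

Run:
```python
from h import *
to([.6524,.0215,.1235],10.8)
for n in("scene","wrist"):
    c=imaging.get_calibration(n);p,d=imaging.capture(n);np.savez(n+"1.npz",p=p,d=d,M=c['world_to_cam']);
    if n=="scene": im=cv2.resize(p[150:370,150:450],None,fx=2,fy=2)
    else: im=p
    cv2.imwrite(f"pics/{n}1.png",im[:,:,::-1])
```

```text
t 7.83 pos [0.6515 0.0222 0.188 ] ang 11.06 shift [ 0.021  1.611 -0.023] w [-0.0002  0.0029 -0.0007] F [ 0.36  0.11 -1.04] M [-0.01 -0.16 -0.03] open 35.7
```

View pics/wrist1.png

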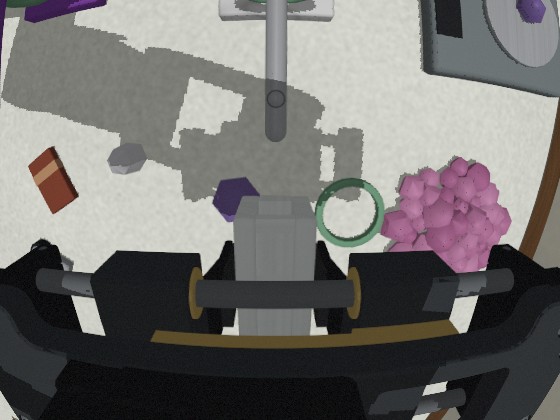

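View pics/scene1.png

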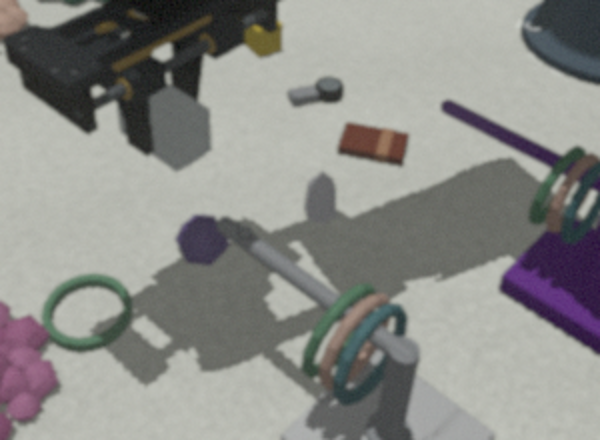

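The wrist view shows the bar at column ~277 with its tip at (276,141) and the ball at (276,98). The collar front spans columns ~235–315 at row 200, level and slot up. In the scene view the collar hangs level in the jaws at (180,130). Next I'll measure the lateral offset and yaw with wrist rays.

```bash
cat >> h.py <<'E'
def ray(uv,z,M,K):
    """wrist fisheye pixels -> world points on plane z"""
    uv=np.asarray(uv,float);x=(uv-[K[0,2],K[1,2]])/K[0,0];r=np.linalg.norm(x,axis=1,keepdims=True)
    v=np.hstack([x/np.maximum(r,1e-9)*np.sin(r),np.cos(r)]);T=np.linalg.inv(M)
    w=v@T[:3,:3].T;o=T[:3,3];z=np.broadcast_to(z,len(uv));return o+w*((z-o[2])/w[:,2])[:,None]
E
cat > m.py <<'E'
from h import *
import sys
f=np.load(sys.argv[1]);g=cv2.cvtColor(f['p'],cv2.COLOR_RGB2GRAY).astype(float);d=f['d'];K=imaging.get_calibration("wrist")['mtx'];M=f['M']
s=bot.read_state();R=np.array(s['tcp_rot']);P=np.array(s['position'])
def edges(row,thr):  # depth mask near bar: nearer than local table
    lo,hi=[int(a) for a in sys.argv[2:4]]
    m=np.where(d[row,lo:hi]<thr)[0];return lo+m.min(),lo+m.max(),len(m)
T=np.linalg.inv(M)
v,u=np.mgrid[:420,:560];x=np.stack([u-K[0,2],v-K[1,2]],-1)/K[0,0];r=np.linalg.norm(x,axis=2,keepdims=True)
dirs=np.concatenate([x/np.maximum(r,1e-9)*np.tan(r),np.ones_like(r)],2)
W=(dirs*d[...,None])@T[:3,:3].T+T[:3,3]
L=(W-P)@R  # tool coords
bar=(W[...,2]>.108)&(W[...,2]<.13)&(v<250)&(np.abs(u-277)<25)
q=L[bar];
print('bar px',bar.sum(),'tip row',np.where(bar)[0].max())
rows=np.arange(np.where(bar)[0].min()+1,np.where(bar)[0].max()-8,6)
mid=np.array([[np.where(bar[a])[0].mean(),a] for a in rows]);wd=[bar[a].sum() for a in rows]
A=(ray(mid,.117,M,K)-P)@R
c=np.polyfit(A[:,2],A[:,0],1);print('bar axis tool x at z=0..: slope deg',np.degrees(np.arctan(c[0])).round(2),'x@.02',np.polyval(c,.02).round(5),'x@.06',np.polyval(c,.06).round(5),'res',np.std(A[:,0]-np.polyval(c,A[:,2])).round(5),wd)
tr=np.where(bar)[0].max();print('tip tool z',((ray([[277,tr+.5]],.115,M,K)-P)@R).round(4))
print('bar top z by tool z:',[(round(z,3),np.median(W[bar][np.abs(q[:,2]-z)<.003][:,2]).round(4),np.max(W[bar][np.abs(q[:,2]-z)<.003][:,2]).round(4)) for z in np.arange(q[:,2].min()+.003,q[:,2].max(),.006)])
top=P[2]-.0085+.02
col=(np.abs(W[...,2]-top)<.006)&(v<265)&(np.abs(u-275)<50)
e=[];
for a in range(198,240,6):
    k=np.where(col[a])[0]
    if len(k): e.append([k.min()-.5,k.max()+.5,a])
e=np.array(e);l=(ray(e[:,[0,2]],top,M,K)-P)@R;rr=(ray(e[:,[1,2]],top,M,K)-P)@R
print('collar top z',np.median(W[col][:,2]),top);print(np.c_[l[:,[0,2]],rr[:,0],(l[:,0]+rr[:,0])/2].round(4))
E
python3 m.py wrist1.npz 250 300
```

```text
bar px 3000 tip row 141
bar axis tool x at z=0..: slope deg 0.54 x@.02 -0.00022 x@.06 0.00016 res 0.00018 [np.int64(22), np.int64(21), np.int64(21), np.int64(21), np.int64(21), np.int64(21), np.int64(22), np.int64(22), np.int64(20), np.int64(21), np.int64(21), np.int64(22), np.int64(21), np.int64(22), np.int64(22), np.int64(22), np.int64(21), np.int64(21), np.int64(21), np.int64(22), np.int64(22), np.int64(21)]
tip tool z [[0.0015 0.0733 0.0598]]
bar top z by tool z: [(np.float64(0.063), np.float64(0.1192), np.float64(0.1229)), (np.float64(0.069), np.float64(0.1205), np.float64(0.1229)), (np.float64(0.075), np.float64(0.1204), np.float64(0.1229)), (np.float64(0.081), np.float64(0.1207), np.float64(0.1257)), (np.float64(0.087), np.float64(0.1245), np.float64(0.1273)), (np.float64(0.093), np.float64(0.1208), np.float64(0.126)), (np.float64(0.099), np.float64(0.1205), np.float64(0.1231)), (np.float64(0.105), np.float64(0.1205), np.float64(0.1228)), (np.float64(0.111), np.float64(0.1204), np.float64(0.1226)), (np.float64(0.117), np.float64(0.1205), np.float64(0.1234)), (np.float64(0.123), np.float64(0.1205), np.float64(0.1233)), (np.float64(0.129), np.float64(0.1203), np.float64(0.123)), (np.float64(0.135), np.float64(0.1205), np.float64(0.123)), (np.float64(0.141), np.float64(0.1203), np.float64(0.1232)), (np.float64(0.147), np.float64(0.1205), np.float64(0.1227)), (np.float64(0.153), np.float64(0.1204), np.float64(0.1223))]
collar top z 0.19868064418192538 0.19974849060791988
[[-0.0168  0.0365  0.0169  0.0001]
 [-0.0178  0.0339  0.0179  0.0001]
 [-0.0179  0.0312  0.0176 -0.0001]
 [-0.018   0.0285  0.0177 -0.0001]]
```

>>> drive_tool:
  commands:
    - {"dx": -0.009, "dy": 0.3, "dz": 0, "wx": 0, "wy": 0.005, "wz": 0, "grip": 25}
    - {"dx": 0, "dy": 0.5, "dz": 0, "wx": 0, "wy": 0, "wz": 0, "grip": 25}
    - {"dx": 0, "dy": 0.5, "dz": 0, "wx": 0, "wy": 0, "wz": 0, "grip": 25}
    - {"dx": 0, "dy": 0.3, "dz": 0, "wx": 0, "wy": 0, "wz": 0, "grip": 25}
    - {"dx": 0, "dy": 0, "dz": 0, "wx": 0, "wy": 0, "wz": 0, "grip": 25}
    - {"dx": 0, "dy": 0, "dz": 0, "wx": 0, "wy": 0, "wz": 0, "grip": 25}
    - {"dx": 0, "dy": 0, "dz": 0, "wx": 0, "wy": 0, "wz": 0, "grip": 25}

```text
time_s: 8.8
position: [0.6521, 0.0221, 0.1255]
tcp_rot: [[0.983, 0.002, -0.182], [0.182, -0.0, 0.983], [0.002, -1.0, -0.001]]
force: [-0.6, -0.1, -1.3]
opening: 0.412
```

```bash
python3 - <<'E'
from h import *
to([.6524,.0215,.1237],10.6)
c=imaging.get_calibration("wrist");p,d=imaging.capture("wrist");np.savez("wrist2.npz",p=p,d=d,M=c['world_to_cam']);
cv2.imwrite("pics/wrist2.png",cv2.resize(p[60:260,180:380],None,fx=3,fy=3)[:,:,::-1])
E
python3 m.py wrist2.npz 250 300
```

```text
t 8.8 pos [0.6521 0.0221 0.1255] ang 10.5 shift [ 0.005  0.045 -0.017] w [ 0.0004 -0.0011  0.0011] F [-0.56 -0.14 -1.26] M [-0.   -0.12  0.04] open 35.8
bar px 4975 tip row 215
 ** On entry to DLASCL parameter number  4 had an illegal value
 ** On entry to DLASCL parameter number  4 had an illegal value
 ** On entry to DLASCL parameter number  4 had an illegal value
 ** On entry to DLASCL parameter number  4 had an illegal value
 ** On entry to DLASCL parameter number  5 had an illegal value
 ** On entry to DLASCL parameter number  4 had an illegal valuem.py:17: RuntimeWarning: Mean of empty slice.
  mid=np.array([[np.where(bar[a])[0].mean(),a] for a in rows]);wd=[bar[a].sum() for a in rows]
  ret = ret.dtype.type(ret / rcount)
Traceback (most recent call last):
  File "m.py", line 19, in <module>
    c=np.polyfit(A[:,2],A[:,0],1);print('bar axis tool x at z=0..: slope deg',np.degrees(np.arctan(c[0])).round(2),'x@.02',np.polyval(c,.02).round(5),'x@.06',np.polyval(c,.06).round(5),'res',np.std(A[:,0]-np.polyval(c,A[:,2])).round(5),wd)
numpy.linalg.LinAlgError: SVD did not converge in Linear Least Squares
```

View pics/wrist2.png

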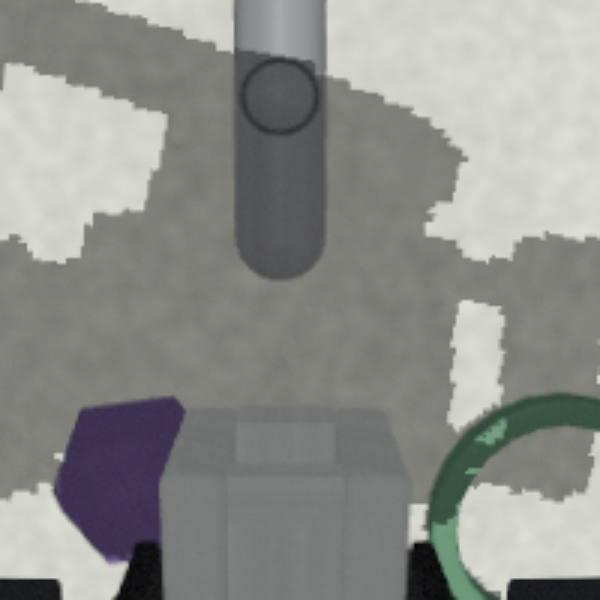

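The crop shows the tip at row ~153 and col ~273, the ball at (273,92), the collar's front face at cols ~234–316, and its notch at cols ~258–291. They look coaxial. Measuring now.

```bash
sed -i 's/(v<250)&(np.abs(u-277)<25)/(v<int(sys.argv[2]))\&(np.abs(u-277)<25)/; s/range(198,240,6)/range(int(sys.argv[3]),int(sys.argv[3])+30,3)/' m.py; python3 m.py wrist2.npz 180 212
```

```text
bar px 4596 tip row 153
bar axis tool x at z=0..: slope deg -0.04 x@.02 -0.0007 x@.06 -0.00072 res 0.00012 [np.int64(31), np.int64(31), np.int64(30), np.int64(30), np.int64(30), np.int64(30), np.int64(30), np.int64(30), np.int64(31), np.int64(30), np.int64(31), np.int64(31), np.int64(31), np.int64(31), np.int64(31), np.int64(31), np.int64(30), np.int64(30), np.int64(30), np.int64(29), np.int64(31), np.int64(31), np.int64(31), np.int64(31)]
tip tool z [[0.0012 0.0104 0.0596]]
bar top z by tool z: [(np.float64(0.063), np.float64(0.1195), np.float64(0.1225)), (np.float64(0.069), np.float64(0.1206), np.float64(0.1229)), (np.float64(0.075), np.float64(0.1206), np.float64(0.1232)), (np.float64(0.081), np.float64(0.1206), np.float64(0.1249)), (np.float64(0.087), np.float64(0.1245), np.float64(0.1275)), (np.float64(0.093), np.float64(0.1209), np.float64(0.1266)), (np.float64(0.099), np.float64(0.1204), np.float64(0.1233)), (np.float64(0.105), np.float64(0.1204), np.float64(0.1229)), (np.float64(0.111), np.float64(0.1205), np.float64(0.1232)), (np.float64(0.117), np.float64(0.1205), np.float64(0.1237)), (np.float64(0.123), np.float64(0.1205), np.float64(0.1233)), (np.float64(0.129), np.float64(0.1202), np.float64(0.1228))]
collar top z 0.1360233062855095 0.13694840350937043
[[-0.0162  0.0368  0.0154 -0.0004]
 [-0.0171  0.0355  0.0176  0.0002]
 [-0.0176  0.0342  0.018   0.0002]
 [-0.0177  0.0329  0.0177 -0.    ]
 [-0.0177  0.0315  0.0177 -0.    ]
 [-0.0178  0.0302  0.0178 -0.    ]
 [-0.0178  0.0288  0.0178 -0.    ]
 [-0.0179  0.0274  0.0179  0.    ]
 [-0.0175  0.026   0.0175  0.    ]]
```

>>> drive_tool:
  commands:
    - {"dx": -0.017, "dy": 0.043, "dz": 0, "wx": 0, "wy": 0, "wz": 0, "grip": 25}
    - {"dx": 0, "dy": 0, "dz": 0.2, "wx": 0, "wy": 0, "wz": 0, "grip": 25}
    - {"dx": 0, "dy": 0, "dz": 0.2, "wx": 0, "wy": 0, "wz": 0, "grip": 25}
    - {"dx": 0, "dy": 0, "dz": 0.1, "wx": 0, "wy": 0, "wz": 0, "grip": 25}
    - {"dx": 0, "dy": 0, "dz": 0, "wx": 0, "wy": 0, "wz": 0, "grip": 25}
    - {"dx": 0, "dy": 0, "dz": 0, "wx": 0, "wy": 0, "wz": 0, "grip": 25}
    - {"dx": 0, "dy": 0, "dz": 0, "wx": 0, "wy": 0, "wz": 0, "grip": 25}

```text
time_s: 9.72
position: [0.6472, 0.0415, 0.1228]
tcp_rot: [[0.983, 0.0, -0.182], [0.182, -0.0, 0.983], [0.0, -1.0, -0.0]]
force: [-0.6, 0.2, -2.2]
opening: 0.411
```

```bash
python3 - <<'E'
from h import *
f=np.load("wrist2.npz");K=imaging.get_calibration("wrist")['mtx']
b=ray([[273,92],[273,79.5],[273,104.5]],[.1225,.122,.122],f['M'],K);print('ball world',b.round(4), 'tip', ray([[273,153.3]],.115,f['M'],K).round(4))
to([.6524,.0215,.1237],10.5)
c=imaging.get_calibration("wrist");p,d=imaging.capture("wrist");np.savez("wrist3.npz",p=p,d=d,M=c['world_to_cam']);
cv2.imwrite("pics/wrist3.png",cv2.resize(p[60:260,180:380],None,fx=3,fy=3)[:,:,::-1])
to([.6524,.0215,.1237],10.5)
E
python3 m.py wrist3.npz 204 214
```

```text
ball world [[0.6354 0.1082 0.1225]
 [0.6344 0.1137 0.122 ]
 [0.6364 0.1028 0.122 ]] tip [[0.6405 0.0807 0.115 ]]
t 9.72 pos [0.6472 0.0415 0.1228] ang 10.48 shift [ 0.036 -0.022 -0.514] w [ 0.0001 -0.0002  0.0001] F [-0.59  0.2  -2.23] M [-0.03 -0.17 -0.01] open 35.7
t 9.78 pos [0.6472 0.0415 0.1228] ang 10.48 shift [ 0.037 -0.021 -0.515] w [ 0.     -0.0003  0.0001] F [-0.25  0.52 -0.81] M [-0.05 -0.1  -0.03] open 35.7
bar px 6011 tip row 203
bar axis tool x at z=0..: slope deg -0.23 x@.02 0.00065 x@.06 0.00049 res 0.00017 [np.int64(31), np.int64(30), np.int64(32), np.int64(32), np.int64(31), np.int64(31), np.int64(31), np.int64(31), np.int64(31), np.int64(32), np.int64(32), np.int64(32), np.int64(31), np.int64(31), np.int64(31), np.int64(31), np.int64(32), np.int64(30), np.int64(31), np.int64(31), np.int64(31), np.int64(32), np.int64(31), np.int64(31), np.int64(31), np.int64(31), np.int64(31), np.int64(31), np.int64(31), np.int64(31), np.int64(30), np.int64(27), np.int64(19)]
tip tool z [[0.0011 0.0078 0.0363]]
bar top z by tool z: [(np.float64(0.038), np.float64(0.1097), np.float64
[... 621 characters left out ...]
.float64(0.104), np.float64(0.1205), np.float64(0.1233)), (np.float64(0.11), np.float64(0.1204), np.float64(0.1232)), (np.float64(0.116), np.float64(0.1204), np.float64(0.1231)), (np.float64(0.122), np.float64(0.1204), np.float64(0.1231)), (np.float64(0.128), np.float64(0.1204), np.float64(0.1232))]
collar top z 0.1333945004313674 0.13434518900179
[[-0.0155  0.0373 -0.0018 -0.0086]
 [-0.0172  0.036   0.017  -0.0001]
 [-0.0177  0.0347  0.0175 -0.0001]
 [-0.0177  0.0333  0.0176 -0.0001]
 [-0.0178  0.032   0.0176 -0.0001]
 [-0.0178  0.0306  0.0177 -0.0001]
 [-0.0179  0.0293  0.0177 -0.0001]
 [-0.018   0.0279  0.0178 -0.0001]
 [-0.0176  0.0265  0.0178  0.0001]
 [-0.0177  0.0251  0.0175 -0.0001]]
```

>>> drive_tool:
  commands:
    - {"dx": 0.013, "dy": -0.022, "dz": 0, "wx": 0, "wy": 0, "wz": 0, "grip": 25}
    - {"dx": 0, "dy": 0, "dz": 0, "wx": 0, "wy": 0, "wz": 0, "grip": 25}
    - {"dx": 0, "dy": 0, "dz": 0, "wx": 0, "wy": 0, "wz": 0, "grip": 25}
    - {"dx": 0, "dy": 0, "dz": 0, "wx": 0, "wy": 0, "wz": 0, "grip": 25}

```text
time_s: 10.28
position: [0.6476, 0.0418, 0.1237]
tcp_rot: [[0.983, -0.0, -0.182], [0.182, 0.0, 0.983], [-0.0, -1.0, 0.0]]
force: [-0.2, -0.7, -1.0]
opening: 0.409
```

```bash
python3 - <<'E'
from h import *
c=imaging.get_calibration("wrist");p,d=imaging.capture("wrist");np.savez("wrist4.npz",p=p,d=d,M=c['world_to_cam']);
to([.6473,.0415,.1237],10.5)
E
python3 m.py wrist4.npz 204 220 | grep -v top
```

```text
t 10.32 pos [0.6476 0.0418 0.1237] ang 10.5 shift [-0.009 -0.    -0.006] w [-0.     -0.     -0.0001] F [ 0.42 -0.84 -1.67] M [-0.03 -0.12  0.02] open 35.6
bar px 5998 tip row 203
bar axis tool x at z=0..: slope deg -0.19 x@.02 0.00019 x@.06 6e-05 res 0.00019 [np.int64(31), np.int64(32), np.int64(32), np.int64(31), np.int64(30), np.int64(30), np.int64(31), np.int64(31), np.int64(31), np.int64(32), np.int64(32), np.int64(31), np.int64(31), np.int64(31), np.int64(31), np.int64(30), np.int64(31), np.int64(30), np.int64(31), np.int64(30), np.int64(31), np.int64(31), np.int64(31), np.int64(31), np.int64(31), np.int64(31), np.int64(31), np.int64(31), np.int64(31), np.int64(31), np.int64(30), np.int64(27), np.int64(19)]
tip tool z [[0.0011 0.0087 0.0361]]
[[-0.0177  0.0347  0.0175 -0.0001]
 [-0.0177  0.0333  0.0176 -0.0001]
 [-0.0178  0.032   0.0176 -0.0001]
 [-0.0178  0.0306  0.0177 -0.0001]
 [-0.0179  0.0293  0.0177 -0.0001]
 [-0.018   0.0279  0.0178 -0.0001]
 [-0.0176  0.0265  0.0179  0.0001]
 [-0.0176  0.0251  0.0175 -0.0001]
 [-0.0177  0.0237  0.0176 -0.0001]
 [-0.0178  0.0223  0.0172 -0.0003]]
```

>>> drive_tool:
  commands:
    - {"dx": 0, "dy": 0, "dz": 0.06, "wx": 0, "wy": 0, "wz": 0, "grip": 25}
    - {"dx": 0, "dy": 0, "dz": 0.06, "wx": 0, "wy": 0, "wz": 0, "grip": 25}
    - {"dx": 0, "dy": 0, "dz": 0.06, "wx": 0, "wy": 0, "wz": 0, "grip": 25}
    - {"dx": 0, "dy": 0, "dz": 0.06, "wx": 0, "wy": 0, "wz": 0, "grip": 25}
    - {"dx": 0, "dy": 0, "dz": 0, "wx": 0, "wy": 0, "wz": 0, "grip": 25}

```text
time_s: 10.95
position: [0.6458, 0.0515, 0.1237]
tcp_rot: [[0.983, -0.0, -0.183], [0.183, 0.0, 0.983], [-0.0, -1.0, 0.0]]
force: [0.7, 0.4, -1.3]
opening: 0.414
```

>>> drive_tool:
  commands:
    - {"dx": 0, "dy": 0, "dz": 0.06, "wx": 0, "wy": 0, "wz": 0, "grip": 25}
    - {"dx": 0, "dy": 0, "dz": 0.06, "wx": 0, "wy": 0, "wz": 0, "grip": 25}
    - {"dx": 0, "dy": 0, "dz": 0.06, "wx": 0, "wy": 0, "wz": 0, "grip": 25}
    - {"dx": 0, "dy": 0, "dz": 0.06, "wx": 0, "wy": 0, "wz": 0, "grip": 25}
    - {"dx": 0, "dy": 0, "dz": 0.06, "wx": 0, "wy": 0, "wz": 0, "grip": 25}
    - {"dx": 0, "dy": 0, "dz": 0.06, "wx": 0, "wy": 0, "wz": 0, "grip": 25}
    - {"dx": 0, "dy": 0, "dz": 0, "wx": 0, "wy": 0, "wz": 0, "grip": 25}
    - {"dx": 0, "dy": 0, "dz": 0, "wx": 0, "wy": 0, "wz": 0, "grip": 25}

```text
time_s: 11.95
position: [0.6433, 0.0654, 0.1237]
tcp_rot: [[0.983, 0.0, -0.182], [0.182, -0.0, 0.983], [0.0, -1.0, -0.0]]
force: [-0.1, -0.6, -0.7]
opening: 0.412
```

```bash
cat > q.py <<'E'
from h import *
s=bot.read_state();R=np.array(s['tcp_rot']);o=np.array([.6476,.0418,.1237])
print('t',s['time_s'],'along',((s['position']-o)@[-.182,.983,0]).round(4),'lat',((s['position']-o)@[.983,.182,0]).round(4),'z',round(s['position'][2],4),'F tool',(R.T@s['force']).round(2),'M tool',(R.T@s['moment']).round(2),'open',round(s['opening']*87,2))
E
python3 q.py
```

```text
t 11.95 along 0.0239 lat 0.0001 z 0.1237 F tool [-0.22  0.71 -0.55] M tool [-0.04  0.01 -0.12] open 35.84
```

>>> drive_tool:
  commands:
    - {"dx": 0, "dy": 0, "dz": 0.05, "wx": 0, "wy": 0, "wz": 0, "grip": 25}
    - {"dx": 0, "dy": 0, "dz": 0.05, "wx": 0, "wy": 0, "wz": 0, "grip": 25}
    - {"dx": 0, "dy": 0, "dz": 0.05, "wx": 0, "wy": 0, "wz": 0, "grip": 25}
    - {"dx": 0, "dy": 0, "dz": 0.05, "wx": 0, "wy": 0, "wz": 0, "grip": 25}
    - {"dx": 0, "dy": 0, "dz": 0, "wx": 0, "wy": 0, "wz": 0, "grip": 25}

```text
time_s: 12.58
position: [0.6417, 0.0735, 0.1237]
tcp_rot: [[0.983, -0.0, -0.182], [0.182, 0.0, 0.983], [-0.0, -1.0, 0.0]]
force: [0.4, -0.4, -2.0]
opening: 0.411
```

>>> drive_tool:
  commands:
    - {"dx": 0, "dy": 0, "dz": 0.04, "wx": 0, "wy": 0, "wz": 0, "grip": 25}
    - {"dx": 0, "dy": 0, "dz": 0.04, "wx": 0, "wy": 0, "wz": 0, "grip": 25}
    - {"dx": 0, "dy": 0, "dz": 0, "wx": 0, "wy": 0, "wz": 0, "grip": 25}

```text
time_s: 12.95
position: [0.6418, 0.0761, 0.1243]
tcp_rot: [[0.983, 0.001, -0.182], [0.182, -0.001, 0.983], [0.001, -1.0, -0.001]]
force: [0.5, -2.4, 0.2]
opening: 0.41
```

>>> drive_tool:
  commands:
    - {"dx": 0, "dy": 0, "dz": 0.04, "wx": 0, "wy": 0, "wz": 0, "grip": 25}
    - {"dx": 0, "dy": 0, "dz": 0.04, "wx": 0, "wy": 0, "wz": 0, "grip": 25}
    - {"dx": 0, "dy": 0, "dz": 0, "wx": 0, "wy": 0, "wz": 0, "grip": 25}

```text
time_s: 13.32
position: [0.6412, 0.08, 0.1243]
tcp_rot: [[0.983, 0.002, -0.182], [0.182, 0.001, 0.983], [0.002, -1.0, 0.001]]
force: [1.1, -2.0, 3.9]
opening: 0.413
```

>>> drive_tool:
  commands:
    - {"dx": 0, "dy": 0, "dz": 0.04, "wx": 0, "wy": 0, "wz": 0, "grip": 25}
    - {"dx": 0, "dy": 0, "dz": 0.04, "wx": 0, "wy": 0, "wz": 0, "grip": 25}
    - {"dx": 0, "dy": 0, "dz": 0, "wx": 0, "wy": 0, "wz": 0, "grip": 25}

```text
time_s: 13.7
position: [0.64, 0.0837, 0.1239]
tcp_rot: [[0.983, 0.0, -0.182], [0.182, 0.001, 0.983], [0.0, -1.0, 0.001]]
force: [0.1, 0.7, 5.0]
opening: 0.41
```

```bash
python3 q.py
```

```text
t 13.7 along 0.0426 lat 0.0001 z 0.1239 F tool [ 0.23 -4.96  0.64] M tool [ 0.28 -0.03 -0.21] open 35.69
```

>>> drive_tool:
  commands:
    - {"dx": 0, "dy": 0, "dz": 0.05, "wx": 0, "wy": 0, "wz": 0, "grip": 25}
    - {"dx": 0, "dy": 0, "dz": 0.05, "wx": 0, "wy": 0, "wz": 0, "grip": 25}
    - {"dx": 0, "dy": 0, "dz": 0.05, "wx": 0, "wy": 0, "wz": 0, "grip": 25}
    - {"dx": 0, "dy": 0, "dz": 0.05, "wx": 0, "wy": 0, "wz": 0, "grip": 25}
    - {"dx": 0, "dy": 0, "dz": 0, "wx": 0, "wy": 0, "wz": 0, "grip": 25}

```text
time_s: 14.32
position: [0.6384, 0.0913, 0.1237]
tcp_rot: [[0.983, -0.0, -0.182], [0.182, 0.001, 0.983], [-0.0, -1.0, 0.001]]
force: [-0.1, 0.7, 5.2]
opening: 0.411
```

>>> drive_tool:
  commands:
    - {"dx": 0, "dy": 0, "dz": 0.04, "wx": 0, "wy": 0, "wz": 0, "grip": 25}
    - {"dx": 0, "dy": 0, "dz": 0.04, "wx": 0, "wy": 0, "wz": 0, "grip": 25}
    - {"dx": 0, "dy": 0, "dz": 0.04, "wx": 0, "wy": 0, "wz": 0, "grip": 25}
    - {"dx": 0, "dy": 0, "dz": 0.04, "wx": 0, "wy": 0, "wz": 0, "grip": 25}
    - {"dx": 0, "dy": 0, "dz": 0, "wx": 0, "wy": 0, "wz": 0, "grip": 25}

```text
time_s: 14.95
position: [0.6373, 0.0975, 0.1237]
tcp_rot: [[0.983, -0.0, -0.182], [0.182, 0.001, 0.983], [0.0, -1.0, 0.001]]
force: [1.1, 1.1, 4.6]
opening: 0.411
```

```bash
python3 q.py
```

```text
t 14.95 along 0.0567 lat 0.0 z 0.1237 F tool [ 1.29 -4.64  0.87] M tool [ 0.06 -0.05 -0.15] open 35.79
```

Along = 0.0567, still under the roof. From here I'll use 1–1.5 mm steps and watch the lift.

>>> drive_tool:
  commands:
    - {"dx": 0, "dy": 0, "dz": 0.025, "wx": 0, "wy": 0, "wz": 0, "grip": 25}
    - {"dx": 0, "dy": 0, "dz": 0.025, "wx": 0, "wy": 0, "wz": 0, "grip": 25}
    - {"dx": 0, "dy": 0, "dz": 0, "wx": 0, "wy": 0, "wz": 0, "grip": 25}

```text
time_s: 15.32
position: [0.6369, 0.0993, 0.1237]
tcp_rot: [[0.983, -0.0, -0.182], [0.182, 0.001, 0.983], [-0.0, -1.0, 0.001]]
force: [-0.1, 0.2, 4.0]
opening: 0.411
```

>>> drive_tool:
  commands:
    - {"dx": 0, "dy": 0, "dz": 0.025, "wx": 0, "wy": 0, "wz": 0, "grip": 25}
    - {"dx": 0, "dy": 0, "dz": 0.025, "wx": 0, "wy": 0, "wz": 0, "grip": 25}
    - {"dx": 0, "dy": 0, "dz": 0, "wx": 0, "wy": 0, "wz": 0, "grip": 25}

```text
time_s: 15.7
position: [0.6364, 0.1016, 0.1236]
tcp_rot: [[0.983, -0.001, -0.182], [0.182, 0.001, 0.983], [-0.0, -1.0, 0.001]]
force: [-1.0, 2.4, 4.8]
opening: 0.412
```

```bash
python3 q.py
```

```text
t 15.7 along 0.0608 lat -0.0001 z 0.1236 F tool [-0.54 -4.84  2.53] M tool [ 0.37 -0.01 -0.16] open 35.83
```

>>> drive_tool:
  commands:
    - {"dx": 0, "dy": 0, "dz": 0.025, "wx": 0, "wy": 0, "wz": 0, "grip": 25}
    - {"dx": 0, "dy": 0, "dz": 0.025, "wx": 0, "wy": 0, "wz": 0, "grip": 25}
    - {"dx": 0, "dy": 0, "dz": 0, "wx": 0, "wy": 0, "wz": 0, "grip": 25}

```text
time_s: 16.08
position: [0.6358, 0.1036, 0.1234]
tcp_rot: [[0.983, -0.001, -0.182], [0.182, 0.001, 0.983], [-0.001, -1.0, 0.001]]
force: [-0.5, 3.3, 2.9]
opening: 0.409
```

>>> drive_tool:
  commands:
    - {"dx": 0, "dy": 0, "dz": 0.025, "wx": 0, "wy": 0, "wz": 0, "grip": 25}
    - {"dx": 0, "dy": 0, "dz": 0.025, "wx": 0, "wy": 0, "wz": 0, "grip": 25}
    - {"dx": 0, "dy": 0, "dz": 0, "wx": 0, "wy": 0, "wz": 0, "grip": 25}

```text
time_s: 16.45
position: [0.6356, 0.1049, 0.1234]
tcp_rot: [[0.983, -0.001, -0.182], [0.182, 0.0, 0.983], [-0.001, -1.0, 0.0]]
force: [-0.4, 3.4, 0.8]
opening: 0.41
```

```bash
python3 q.py
```

```text
t 16.45 along 0.0642 lat -0.0003 z 0.1234 F tool [ 0.25 -0.8   3.45] M tool [ 0.48 -0.02 -0.11] open 35.69
```

>>> drive_tool:
  commands:
    - {"dx": 0, "dy": 0, "dz": 0.025, "wx": 0, "wy": 0, "wz": 0, "grip": 25}
    - {"dx": 0, "dy": 0, "dz": 0, "wx": 0, "wy": 0, "wz": 0, "grip": 25}
    - {"dx": 0, "dy": 0, "dz": 0, "wx": 0, "wy": 0, "wz": 0, "grip": 25}

```text
time_s: 16.82
position: [0.6356, 0.1056, 0.1235]
tcp_rot: [[0.983, -0.001, -0.182], [0.182, -0.0, 0.983], [-0.001, -1.0, 0.0]]
force: [-1.3, 1.4, 0.3]
opening: 0.411
```

>>> drive_tool:
  commands:
    - {"dx": 0, "dy": 0, "dz": 0.015, "wx": 0, "wy": 0, "wz": 0, "grip": 25}
    - {"dx": 0, "dy": 0, "dz": 0, "wx": 0, "wy": 0, "wz": 0, "grip": 25}
    - {"dx": 0, "dy": 0, "dz": 0, "wx": 0, "wy": 0, "wz": 0, "grip": 25}

```text
time_s: 17.2
position: [0.6356, 0.106, 0.1235]
tcp_rot: [[0.983, -0.0, -0.182], [0.182, -0.0, 0.983], [-0.0, -1.0, -0.0]]
force: [-0.2, 0.2, -0.9]
opening: 0.409
```

```bash
python3 q.py
python3 - <<'E'
from h import *
for i in range(2):
    p,d=imaging.capture("wrist")
cv2.imwrite("pics/w5.png",cv2.resize(p[120:320,190:360],None,fx=3,fy=3)[:,:,::-1])
E
python3 q.py
```

```text
t 17.2 along 0.0653 lat -0.0001 z 0.1235 F tool [-0.13  0.91  0.22] M tool [-0.05 -0.06 -0.1 ] open 35.56
t 17.3 along 0.0654 lat -0.0001 z 0.1235 F tool [-0.12  1.36 -0.16] M tool [-0.03  0.04 -0.06] open 35.69
```

View pics/w5.png

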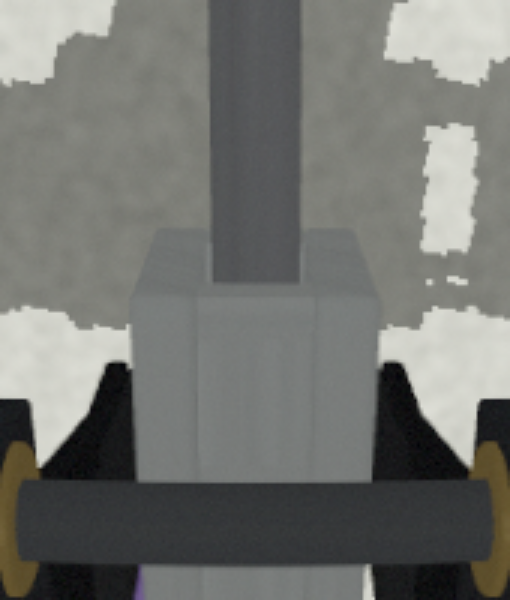

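The camera shows the collar coaxial on the bar, with its front top edge at about row 217 and the bar centred at col ~275. The slot is hidden under the gripper crossbar. The lift and the draw have both gone (F ≈ weight only), so the ball is up. Geometry says there is ±1.7 mm of free play and vision puts the ball at 0.067 along, so I'll centre with a 1.4 mm nudge and hold.

>>> drive_tool:
  commands:
    - {"dx": 0, "dy": 0, "dz": 0.02, "wx": 0, "wy": 0, "wz": 0, "grip": 25}
    - {"dx": 0, "dy": 0, "dz": 0, "wx": 0, "wy": 0, "wz": 0, "grip": 25}
    - {"dx": 0, "dy": 0, "dz": 0.015, "wx": 0, "wy": 0, "wz": 0, "grip": 25}
    - {"dx": 0, "dy": 0, "dz": 0, "wx": 0, "wy": 0, "wz": 0, "grip": 25}
    - {"dx": 0, "dy": 0, "dz": 0, "wx": 0, "wy": 0, "wz": 0, "grip": 25}
    - {"dx": 0, "dy": 0, "dz": 0, "wx": 0, "wy": 0, "wz": 0, "grip": 25}

```text
time_s: 18.05
position: [0.6354, 0.1077, 0.1237]
tcp_rot: [[0.983, 0.0, -0.182], [0.182, -0.0, 0.983], [0.0, -1.0, -0.0]]
force: [-0.5, -0.3, -1.9]
opening: 0.409
```

```bash
python3 q.py;python3 -c "from rig import imaging;imaging.capture('top')"; python3 q.py
```

```text
t 18.05 along 0.067 lat 0.0 z 0.1237 F tool [-0.58  1.9  -0.17] M tool [-0.04 -0.03 -0.06] open 35.59
t 18.1 along 0.067 lat 0.0 z 0.1237 F tool [ 0.19  1.74 -0.24] M tool [-0.04 -0.01 -0.07] open 35.5
```

Axial force is zero and only the weight is left, so the ball is up and free. I'll hold for over 2 s.

>>> drive_tool:
  commands:
    - {"dx": 0, "dy": 0, "dz": 0, "wx": 0, "wy": 0, "wz": 0, "grip": 25}
    - {"dx": 0, "dy": 0, "dz": 0, "wx": 0, "wy": 0, "wz": 0, "grip": 25}
    - {"dx": 0, "dy": 0, "dz": 0, "wx": 0, "wy": 0, "wz": 0, "grip": 25}
    - {"dx": 0, "dy": 0, "dz": 0, "wx": 0, "wy": 0, "wz": 0, "grip": 25}
    - {"dx": 0, "dy": 0, "dz": 0, "wx": 0, "wy": 0, "wz": 0, "grip": 25}
    - {"dx": 0, "dy": 0, "dz": 0, "wx": 0, "wy": 0, "wz": 0, "grip": 25}
    - {"dx": 0, "dy": 0, "dz": 0, "wx": 0, "wy": 0, "wz": 0, "grip": 25}
    - {"dx": 0, "dy": 0, "dz": 0, "wx": 0, "wy": 0, "wz": 0, "grip": 25}

```text
time_s: 19.1
position: [0.6354, 0.1077, 0.1237]
tcp_rot: [[0.983, -0.0, -0.182], [0.182, 0.0, 0.983], [-0.0, -1.0, 0.0]]
force: [-0.1, -0.4, -2.2]
opening: 0.412
```

>>> drive_tool:
  commands:
    - {"dx": 0, "dy": 0, "dz": 0, "wx": 0, "wy": 0, "wz": 0, "grip": 25}
    - {"dx": 0, "dy": 0, "dz": 0, "wx": 0, "wy": 0, "wz": 0, "grip": 25}
    - {"dx": 0, "dy": 0, "dz": 0, "wx": 0, "wy": 0, "wz": 0, "grip": 25}
    - {"dx": 0, "dy": 0, "dz": 0, "wx": 0, "wy": 0, "wz": 0, "grip": 25}
    - {"dx": 0, "dy": 0, "dz": 0, "wx": 0, "wy": 0, "wz": 0, "grip": 25}
    - {"dx": 0, "dy": 0, "dz": 0, "wx": 0, "wy": 0, "wz": 0, "grip": 25}
    - {"dx": 0, "dy": 0, "dz": 0, "wx": 0, "wy": 0, "wz": 0, "grip": 25}
    - {"dx": 0, "dy": 0, "dz": 0, "wx": 0, "wy": 0, "wz": 0, "grip": 25}

```text
time_s: 20.1
position: [0.6355, 0.1077, 0.1237]
tcp_rot: [[0.983, 0.0, -0.182], [0.182, 0.0, 0.983], [0.0, -1.0, 0.0]]
force: [-0.1, 0.6, -2.0]
opening: 0.41
```

>>> drive_tool:
  commands:
    - {"dx": 0, "dy": 0, "dz": 0, "wx": 0, "wy": 0, "wz": 0, "grip": 25}
    - {"dx": 0, "dy": 0, "dz": 0, "wx": 0, "wy": 0, "wz": 0, "grip": 25}
    - {"dx": 0, "dy": 0, "dz": 0, "wx": 0, "wy": 0, "wz": 0, "grip": 25}
    - {"dx": 0, "dy": 0, "dz": 0, "wx": 0, "wy": 0, "wz": 0, "grip": 25}
    - {"dx": 0, "dy": 0, "dz": 0, "wx": 0, "wy": 0, "wz": 0, "grip": 25}
    - {"dx": 0, "dy": 0, "dz": 0, "wx": 0, "wy": 0, "wz": 0, "grip": 25}

```text
time_s: 20.85
position: [0.6354, 0.1077, 0.1237]
tcp_rot: [[0.983, -0.0, -0.182], [0.182, -0.0, 0.983], [-0.0, -1.0, -0.0]]
force: [0.9, 0.1, -1.8]
opening: 0.41
```

```bash
python3 q.py
```

```text
t 20.85 along 0.067 lat 0.0 z 0.1237 F tool [ 0.89  1.77 -0.04] M tool [-0.05 -0.05 -0.1 ] open 35.7
```

>>> drive_tool:
  commands:
    - {"dx": 0, "dy": 0.015, "dz": 0, "wx": 0, "wy": 0, "wz": 0, "grip": 25}
    - {"dx": 0, "dy": 0.01, "dz": 0, "wx": 0, "wy": 0, "wz": 0, "grip": 25}
    - {"dx": 0, "dy": 0, "dz": 0, "wx": 0, "wy": 0, "wz": 0, "grip": 36}
    - {"dx": 0, "dy": 0, "dz": 0, "wx": 0, "wy": 0, "wz": 0, "grip": 40}
    - {"dx": 0, "dy": 0, "dz": 0, "wx": 0, "wy": 0, "wz": 0, "grip": 48}
    - {"dx": 0, "dy": 0, "dz": 0, "wx": 0, "wy": 0, "wz": 0, "grip": 58}
    - {"dx": 0, "dy": 0, "dz": 0, "wx": 0, "wy": 0, "wz": 0, "grip": 65}
    - {"dx": 0, "dy": 0, "dz": 0, "wx": 0, "wy": 0, "wz": 0, "grip": 65}

```text
time_s: 21.85
position: [0.6355, 0.1077, 0.1228]
tcp_rot: [[0.983, 0.0, -0.182], [0.182, 0.0, 0.983], [0.0, -1.0, 0.0]]
force: [-0.5, -0.4, 0.5]
opening: 0.725
```

>>> drive_tool:
  commands:
    - {"dx": 0, "dy": -0.2, "dz": 0, "wx": 0, "wy": 0, "wz": 0, "grip": 65}
    - {"dx": 0, "dy": -0.4, "dz": 0, "wx": 0, "wy": 0, "wz": 0, "grip": 65}
    - {"dx": 0, "dy": -0.6, "dz": 0, "wx": 0, "wy": 0, "wz": 0, "grip": 65}
    - {"dx": 0, "dy": -0.6, "dz": 0, "wx": 0, "wy": 0, "wz": 0, "grip": 65}
    - {"dx": 0, "dy": -0.6, "dz": -0.6, "wx": 0, "wy": 0, "wz": 0, "grip": 65}
    - {"dx": 0, "dy": -0.4, "dz": -0.8, "wx": 0, "wy": 0, "wz": 0, "grip": 65}
    - {"dx": 0, "dy": 0, "dz": -0.6, "wx": 0, "wy": 0, "wz": 0, "grip": 65}
    - {"dx": 0, "dy": 0, "dz": 0, "wx": 0, "wy": 0, "wz": 0, "grip": 65}

```text
time_s: 22.85
position: [0.6501, 0.0273, 0.2347]
tcp_rot: [[0.984, -0.0, -0.179], [0.179, 0.0, 0.984], [0.0, -1.0, 0.0]]
force: [-0.4, -0.2, -0.8]
opening: 0.744
```

```bash
python3 q.py
python3 - <<'E'
from h import *
p,d=imaging.capture("wrist");cv2.imwrite("pics/w6.png",p[:,:,::-1])
E
```

```text
t 22.85 along -0.0147 lat -0.0002 z 0.2347 F tool [-0.42  0.84 -0.17] M tool [-0.01  0.01 -0.13] open 64.7
```

View pics/w6.png

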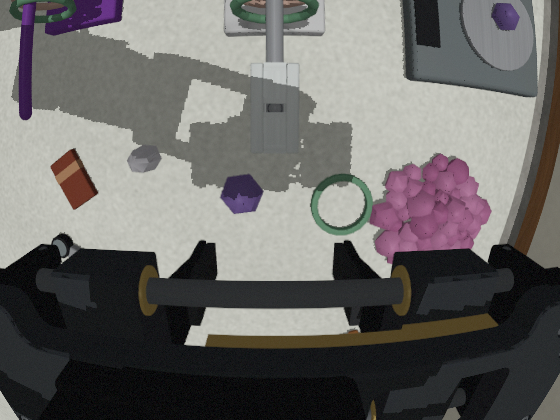

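The collar sits straight on the bar (cols 250–300, rows 63–152), slot up at (275,107). The lump, bangle, slab and point are where they were. One crop of the slot to check for the ball.

```bash
python3 - <<'E'
from h import *
p=cv2.imread("pics/w6.png")[90:125,250:300];g=cv2.convertScaleAbs(p,alpha=1.8)
cv2.imwrite("pics/w7.png",cv2.resize(g,None,fx=12,fy=12,interpolation=cv2.INTER_CUBIC))
E
python3 q.py
```

```text
t 22.9 along -0.0134 lat -0.0006 z 0.2341 F tool [ 1.03 -0.59 -0.21] M tool [-0.04 -0.   -0.15] open 65.03
```

View pics/w7.png

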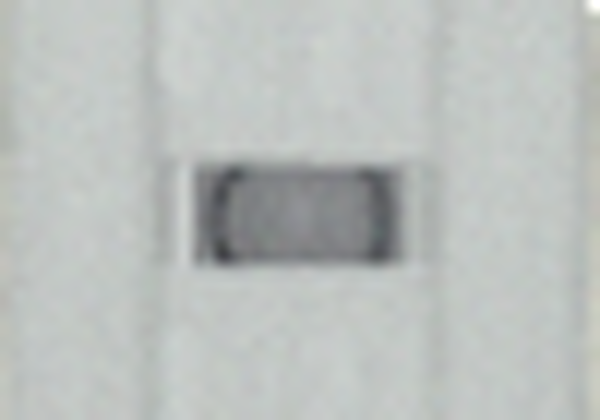

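The ball's round outline shows centred in the slot window, crop cols 215–390 about (303,213). The collar is locked, so I'll settle for a moment and hand in.

>>> drive_tool:
  commands:
    - {"dx": 0, "dy": 0, "dz": 0, "wx": 0, "wy": 0, "wz": 0, "grip": 65}
    - {"dx": 0, "dy": 0, "dz": 0, "wx": 0, "wy": 0, "wz": 0, "grip": 65}
    - {"dx": 0, "dy": 0, "dz": 0, "wx": 0, "wy": 0, "wz": 0, "grip": 65}
    - {"dx": 0, "dy": 0, "dz": 0, "wx": 0, "wy": 0, "wz": 0, "grip": 65}

```text
time_s: 23.4
position: [0.6499, 0.0294, 0.2346]
tcp_rot: [[0.983, -0.0, -0.183], [0.183, 0.0, 0.983], [-0.0, -1.0, 0.0]]
force: [-0.2, -1.1, -0.0]
opening: 0.745
```

```bash
python3 -c "
from rig import workorder;print(workorder.hand_in())"
```

```text
the job is handed in; nothing more can be done
None
```

The stop collar is on the bangle bar, slot up, with the sprung ball up in its slot. I handed the job in at about 23 s.

**How it went:**
- I lined the collar up with the wrist camera and pushed it on in small steps. The highest force in any reading during the push was about 5 N.
- The lift and the pull of the ball both dropped to zero at the click. I then nudged the collar about 1.5 mm further to centre it over the ball.
- I held it there for about 2.8 s before letting go. The position stayed steady and the only force left was the collar's weight. I lowered it about 1 mm onto the bar, opened the fingers and drew the arm clear.

**Last checks:**
- The final wrist picture shows the collar straight on the bar, and a close crop shows the ball's outline centred in the slot.
- The vision estimate of the ball (67 mm of travel) agreed with the forces.
- The slab, bangle, crystal point, lump and purple stand looked undisturbed in that picture. The loupe was only partly in view and the yellow look-alike was out of view, so I did not check those two after the job.

No check failed. One reading taken before the arm had settled was about 0.5 mm off sideways and 1 mm off in height, and I corrected it before the collar met the bar. My first move calls were also refused for missing keys, with no motion.

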